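# Zero the regrind mill and back off three clicks

### The arm

A 7-joint arm with a two-finger parallel gripper is mounted at the origin on the work surface. World frame = base frame: x ahead of the robot, y to its left, z up, the work surface at z = 0. Lengths are in m, angles in rad, forces in N, time in s.
With the tool pointing down it reaches from about 0.4 to 0.925 m from the base axis. Payload 4.1 kg.
Tool frame: the origin (TCP) lies on the front face of the gripper's body, between the roots of the fingers; the fingertips stand 73 mm ahead of it and the grasp point (between the pads) lies 54 mm ahead of it; z points along the fingers, x is the direction in which the jaws open and shut, and the axes are right-handed (so a half turn about z gives the same grasp; the last joint's range is limited). The gripper opens to 85 mm and grips with 20 to 120 N. Pads are 22 mm wide; open, the fingers measure 114 mm over their backs; the gripper's body (76 mm by 85 mm) begins 54 mm behind the grasp point. The pads swing forward as they close: fully open they stand 13 mm farther back than shut.
Start: joints at [1.24, 0.398, 0.045, 1.537, -0.019, 1.207, -0.051], TCP at [0.149, -0.633, 0.304] pointing down, gripper open.
Joint ranges: [-2.82, 2.82], [-0.49, 2.23], [-1.37, 1.46], [0, 2.46], [-1.36, 4.5], [0.23, 2], [-2.94, 2.94]. Speed limits (rad/s): [2.57, 2.57, 3.14, 3.14, 3.14, 3.14, 3.14].

### API

Orientations are given as a unit quaternion [w, x, y, z].
In Python, from station import manip gives the robot as it stands.
- The arm moves only by the tool servo_tool, never from a script. Its argument "moves" is a list of rows, each an object of numbers: "x", "y", "z": the shift along the world's x, y, z in m; "rx", "ry", "rz": the turn, a rotation vector about the world's x, y, z in units of 10 degrees (1.0 is 10 degrees); "hand": the opening, from -1 (shut) to 1 (fully open), so that 0 is half open. A call has 1 to 8 rows; each row shifts and turns the commanded pose from where the row before left it; what a row does not reach is not made up. A row lasts 1/8 s, in which the tool goes at most 62.5 mm and 10.7 degrees, less where a joint would pass 70% of its speed; a pose out of reach is approached as far as the arm can. A call with a gripper value outside its range is refused whole. The fingers move at their own pace and stop on an object; "grip_force" is the grip in N (left out, the last holds). Time passes only in rows, so rows that do not move let the fingers close. It gives the time, the measured TCP pose, the force and the opening at its end, in the units of the state.
- manip.state(): the state, without advancing time (a new reading comes with each control period).
- manip.get_image(name): name is "side" or "top" or "wrist"; returns the picture (480x640x3 uint8, red, green, blue); there is no depth.
- manip.get_calibration(name): a dict with "fx", "fy", "cx", "cy" (pixels), "view" (4x4, takes a point from world to camera coordinates); the wrist camera has in their place "tool_from_camera" (4x4, takes a point from camera to tool coordinates, whose origin is the TCP and whose axes are the tool frame's). Camera axes: x right, y down, z forward; pixel columns grow to the right and rows downward; lengths in m; the calibration is good to about 2 mm. A picture is of the moment at which its call begins: read the wrist's pose just before it. get_calibration takes no time and is no camera call.
- manip.sign_off(): hands the job in, once; it reports no verdict.
The state is a dict: "clock": time; "qpos": joint angles; "joint_velocities": joint speeds; "tau": joint torques, N m; "eef_pos": TCP position; "tcp_rot": TCP orientation; "ft_force": force on the tool from outside, world axes, zero at the start; "ft_torque": the same for the moment, N m; "opening": finger opening in m.
Only numpy, scipy, OpenCV 4.12 (cv2) and the standard library are available. Lean on these libraries where they do the work, as an engineer would, in place of code of your own. Each camera call takes 0.05 s, during which the arm holds its last target. There are 200 camera calls.

### The job

Set the scrap-regrind mill on the cart: turn its adjustment ring clockwise (seen from above) until you feel the burrs touch, without forcing it, then turn it back counter-clockwise by three clicks and leave it resting in that click. The upright lugs on the ring are there to push it round by; leave the other things on the cart where they are.

Things in the scene. Friction and masses are not known exactly. Their poses are not given: they have to be found in the camera images.
- mill: blue regrind mill, immovable: 170 x 170 x 12 mm base plate, round body 124 mm wide up to z = 86 mm, low black chute at -x, short crank (top z = 80 mm) at +x. Origin: centre of its underside, on the ring's vertical axis. Clockwise closes the burrs; where they touch is hidden and differs each time: 45 to 150 degrees clockwise of the start, a hard stop. The open stop lies 180 degrees from it
- ring (a joint): ring angle in rad from its start, growing counter-clockwise from above (opening). A click is 20 degrees (0.349 rad): a detent draws the ring into the nearest seat (multiples of 20 degrees) and keeps it; passing a click takes about 3 N at a lug, then it snaps on. The burrs may touch between seats; let go, the ring may spring off touch. Three clicks back is the seat nearest 60 degrees from touch
- ring_center (a point): centre of the adjustment ring's flat upper face, 100 mm above the cart top, on its vertical axis. The ring is an aluminium disc of 136 mm diameter with a dark shallow throat of 44 mm in its middle. On it stand four upright round lugs, 12 mm in diameter, 32 mm tall (tops 132 mm above the cart top), on a circle of 55 mm radius, 90 degrees apart: one orange, three black
- orange_lug (a point): centre of the top of the orange lug, 32 mm above the ring's upper face and 55 mm from the ring's axis; its x axis points outwards. The black lugs stand 90, 180 and 270 degrees round from it
- build_plate: loose aluminium build plate, 160 x 160 x 5 mm, lying flat, bystander; origin at the centre of its underside
- wrench: loose chrome wrench, 150 mm long, lying along its x axis, bystander; origin about its middle, on its underside
- knob: loose green plastic deburring knob, 38 mm in diameter, 30 mm tall, standing, bystander; origin at the centre of its underside
- spool: loose pink translucent spool, 100 mm in diameter, 42 mm high, lying on its flange, bystander; origin at the centre of its underside

How it is judged:
On the way, in this order (a step that is already met when the one before it is completed fails the run):
1. the ring has been turned clockwise until the burrs touch (within 2 degrees of the hard stop) (distance between tang and stop_touch below 0.01085 m), for 0.1 s.
2. the ring has been turned back to three clicks (60 degrees, within 12, as the burrs may touch between two clicks) from touch (distance between tang and stop_touch between 0.02906 and 0.03689 m), for 0.2 s.
At the end, for the whole second after the job is handed in: the ring rests three clicks (60 degrees, within 12, as the burrs may touch between two clicks) counter-clockwise of where the burrs touch, after they have touched; the ring is still and the bystanders lie within 15 mm of where they were (all of step 2 and velocity of joint ring between -0.05 and 0.05 rad/s).
It fails at once if the burrs are forced together: more than 75 N between the stops inside, about 35 N pushed at a lug (contact force between tang and stop_touch above 75 N).
It fails at once if one of the loose things (plate, wrench, knob, spool) is shifted by more than 15 mm (distance of any of build_plate, wrench, knob, spool from where it was at the start of the episode above 0.015 m).
It also fails if it takes over 64 s, if anything falls off the work surface, if the arm or the gripper's body presses on something with over 40 N, if the wrist force passes 120 N, or if a joint passes its speed limit or range.

## Working session

There is one attempt and no reset: what is moved stays moved. The work goes in short steps, Python scripts to look and compute and a tool call to move; the robot and the scene stay as the last step left them, time stands still between calls to the robot, and variables do not carry over. Pictures are saved under pics/ and viewed, on a budget of 10 in all, crops included, one or two more only if the job needs it, and the job is handed in when it is done.

Besides the shell and the picture viewer there is one more tool, called after "Call:" as name(argument=value, ...), one argument or row to a line, values as JSON. servo_tool: Moves the arm, as the interface text tells. Its arguments: {"type":"object","properties":{"moves":{"type":"array","items":{"type":"object","properties":{"x":{"type":"number"},"y":{"type":"number"},"z":{"type":"number"},"rx":{"type":"number"},"ry":{"type":"number"},"rz":{"type":"number"},"hand":{"type":"number"}}}},"grip_force":{"type":"number"}},"required":["moves"]}

```bash
mkdir -p pics; python3 - <<'E'
from station import manip
import cv2,json
s=manip.state();print(s)
for n in("top","side"):
    cv2.imwrite(f"pics/{n}0.png",manip.get_image(n)[:,:,::-1]);print(n,manip.get_calibration(n))
E
```

```text
{'clock': 0.0, 'qpos': array([ 1.2399705 ,  0.39921654,  0.04502978,  1.53791871, -0.01872381,
        1.20691358, -0.05071829]), 'joint_velocities': array([ 3.58469878e-04, -9.93570553e-04,  1.00679626e-03, -1.54513155e-03,
       -2.64606902e-05, -2.47767366e-04,  5.01532303e-04]), 'tau': array([-8.22491929e-04, -4.75118387e+01,  1.36432417e+00, -2.54227102e+01,
        1.15875289e-02,  9.48036381e-03, -4.02498429e-06]), 'eef_pos': array([ 0.14926004, -0.63210354,  0.30283016]), 'tcp_rot': array([-5.84355530e-04,  7.84168236e-01, -6.20547454e-01, -8.32651239e-04]), 'ft_force': array([ 0.67097973,  0.40575269, -0.8066021 ]), 'ft_torque': array([-0.0279601 , -0.02206118, -0.04331616]), 'opening': 0.0852511552088274}
top {'fx': 599.5708810680778, 'fy': 599.5708810680778, 'cx': 324.5250272759821, 'cy': 242.45868316517814, 'view': array([[-1.88388344e-03, -9.99950900e-01,  9.72876706e-03,
         9.59588642e-03],
       [-9.92707970e-01,  6.97454229e-04, -1.20542111e-01,
         5.53565978e-01],
       [ 1.20529407e-01, -9.88491189e-03, -9.92660541e-01,
         1.23464429e+00],
       [ 0.00000000e+00,  0.00000000e+00,  0.00000000e+00,
         1.00000000e+00]])}
side {'fx': 577.6489270254949, 'fy': 577.6489270254949, 'cx': 310.6385104551274, 'cy': 235.18163301398704, 'view': array([[-0.74480227, -0.66724464, -0.00736033,  0.4090304 ],
       [-0.342013  ,  0.39119192, -0.85439802,  0.27529412],
       [ 0.57297181, -0.63384025, -0.51956697,  0.9952642 ],
       [ 0.        ,  0.        ,  0.        ,  1.        ]])}
```

View pics/top0.png

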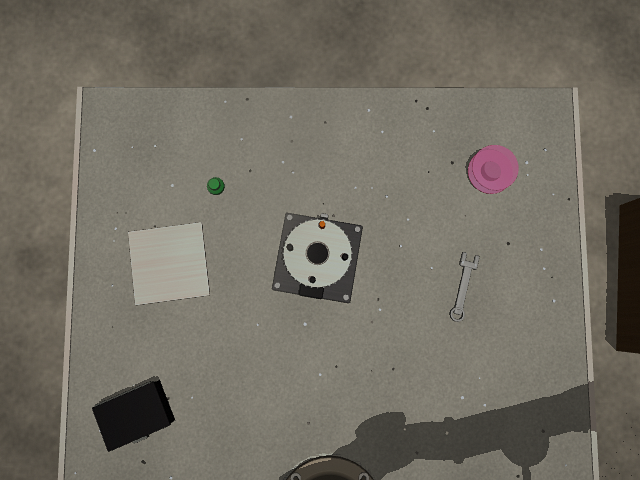

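View pics/side0.png

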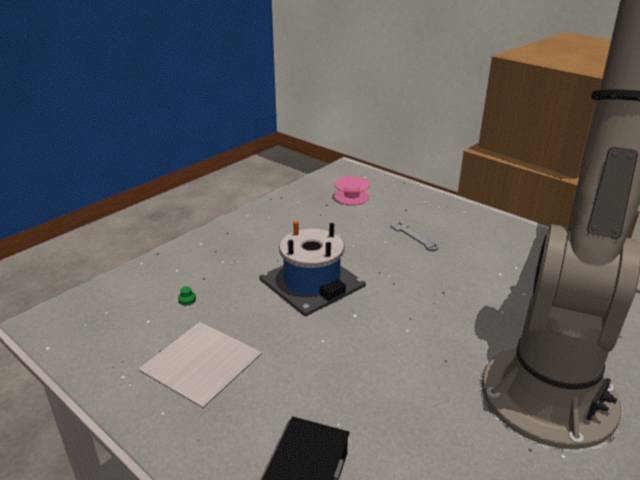

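Top view: ring centre is near (317,253), the orange lug near (322,225), and the black lugs near (290,247), (345,257) and (312,279). The bystanders are all well away from the mill. The side view agrees, and the lugs are free to grip.

```bash
cat >h.py <<'E'
import numpy as np
from station import manip
def px2w(n,u,v,z):
    c=manip.get_calibration(n);V=c["view"];R,t=V[:3,:3],V[:3,3]
    d=R.T@np.array([(u-c["cx"])/c["fx"],(v-c["cy"])/c["fy"],1]);o=-R.T@t
    return (o+d*(z-o[2])/d[2])[:2]
def w2px(n,p):
    c=manip.get_calibration(n);q=c["view"][:3,:3]@p+c["view"][:3,3]
    return np.array([c["fx"]*q[0]/q[2]+c["cx"],c["fy"]*q[1]/q[2]+c["cy"]])
E
python3 - <<'E'
from h import *
import cv2
from scipy.optimize import least_squares
im=cv2.imread("pics/top0.png");h=cv2.cvtColor(im,cv2.COLOR_BGR2HSV).astype(int)
def blob(m,n="top"):
    k,l,s,c=cv2.connectedComponentsWithStats(m.astype(np.uint8));return [(s[i,4],c[i].round(1)) for i in range(1,k) if s[i,4]>12]
reg=np.zeros(h.shape[:2],bool);reg[210:300,270:365]=1
o=blob(reg&(h[...,0]<18)&(h[...,1]>150)&(h[...,2]>100));print("orange",o)
d=blob(reg&(h[...,2]<70));print("dark",d)
# white annulus -> ring face ellipse
m=(reg&(h[...,2]>170)&(h[...,1]<40)).astype(np.uint8)
cs,_=cv2.findContours(m,cv2.RETR_EXTERNAL,cv2.CHAIN_APPROX_NONE);c=max(cs,key=cv2.contourArea)
e=cv2.fitEllipse(cv2.convexHull(c));print(e)
C=px2w("top",*e[0],.1);print("centre",C)
O=px2w("top",*o[0][1],.122);print("orange",O,np.linalg.norm(O-C),np.degrees(np.arctan2(*(O-C)[::-1])))
for a,p in d:
    P=px2w("top",*p,.120);print(a,p,P,np.linalg.norm(P-C),np.degrees(np.arctan2(*(P-C)[::-1])))
P=px2w("top",317.3,253,.098);print("throat",P)
s=cv2.cvtColor(cv2.imread("pics/side0.png"),cv2.COLOR_BGR2HSV).astype(int)
so=blob((s[...,0]<18)&(s[...,1]>170)&(s[...,2]>120));print("side orange",so)
print("pred",w2px("side",np.array([*O,.116])),w2px("side",np.array([*C,.1])))
E
```

```text
orange [(np.int32(27), array([321.7, 223.6]))]
dark [(np.int32(25), array([309.5, 217.4])), (np.int32(24), array([323.1, 218.2])), (np.int32(1598), array([330.7, 271.6])), (np.int32(349), array([317.1, 252.9])), (np.int32(34), array([289.5, 247. ])), (np.int32(27), array([282.3, 255.3])), (np.int32(34), array([344.5, 256.5])), (np.int32(32), array([312. , 279.1]))]
((317.0091857910156, 252.99215698242188), (66.49566650390625, 66.97381591796875), 75.62357330322266)
centre [0.52429947 0.02460374]
orange [0.58032239 0.01526586] 0.056795805136648066 -9.463044791219339
25 [309.5 217.4] [0.59304674 0.03938419] 0.07031819058366379 12.133708246706437
24 [323.1 218.2] [0.59143584 0.01247021] 0.06822400319408294 -10.244463080640447
1598 [330.7 271.6] [ 0.48557598 -0.00224331] 0.047119776335838325 -145.26638439231908
349 [317.1 252.9] [0.52240854 0.02437171] 0.0019051210404184425 -173.00432029235017
34 [289.5 247. ] [0.53411957 0.07864171] 0.05492300053199138 79.70027336460608
27 [282.3 255.3] [0.51773224 0.09268402] 0.06839628828878719 95.50987789483636
34 [344.5 256.5] [ 0.51525199 -0.02945169] 0.05480735566103111 -99.5017568019132
32 [312.  279.1] [0.47093828 0.0343598 ] 0.05424571949008962 169.6390184165695
throat [0.52449046 0.02402693]
side orange []
pred [294.91635083 227.68587073] [311.28675606 244.66479925]
```

Call:
servo_tool(
  moves=[
    {"x": 0.027, "y": 0.0404, "rz": 0.98, "hand": 0.1},
    {"x": 0.027, "y": 0.0404, "rz": 0.98},
    {"x": 0.027, "y": 0.0404, "rz": 0.98},
    {"x": 0.027, "y": 0.0404, "rz": 0.98},
    {"x": 0.027, "y": 0.0404, "rz": 0.98},
    {"x": 0.027, "y": 0.0404, "rz": 0.98},
    {"x": 0.027, "y": 0.0404, "rz": 0.98},
    {"x": 0.027, "y": 0.0404, "rz": 0.98},
  ],
)

```text
schema error: expected keys x, y, z, rx, ry, rz, hand
```

Call:
servo_tool(
  moves=[
    {"x": 0.027, "y": 0.0404, "rz": 0.98},
    {"x": 0.027, "y": 0.0404, "rz": 0.98},
    {"x": 0.027, "y": 0.0404, "rz": 0.98},
    {"x": 0.027, "y": 0.0404, "rz": 0.98},
    {"x": 0.027, "y": 0.0404, "rz": 0.98},
    {"x": 0.027, "y": 0.0404, "rz": 0.98},
    {"x": 0.027, "y": 0.0404, "rz": 0.98},
    {"x": 0.0},
  ],
)

```text
schema error: expected keys x, y, z, rx, ry, rz, hand
```

```bash
cat >>h.py <<'E'
from scipy.spatial.transform import Rotation as Ro
C=np.array([.5245,.0245])
def st():
    s=manip.state();w,x,y,z=s["tcp_rot"];R=Ro.from_quat([x,y,z,w]).as_matrix();p=s["eef_pos"];r=p[:2]-C
    print("t%.2f"%s["clock"],p.round(4),"phi %.1f"%np.degrees(np.arctan2(R[1,0],R[0,0])),"zax",R[:,2].round(3),"F",s["ft_force"].round(1),"open %.4f"%s["opening"],"r %.4f ang %.1f"%(np.linalg.norm(r),np.degrees(np.arctan2(r[1],r[0]))),"j7 %.2f"%s["qpos"][6])
    return s
E
python3 -c "from h import *;st()"
```

```text
t0.10 [ 0.1493 -0.6322  0.303 ] phi -76.7 zax [-0.001  0.002 -1.   ] F [-0.5  0.3 -0.8] open 0.0853 r 0.7563 ang -119.7 j7 -0.05
```

Call:
servo_tool(
  moves=[
    {"x": 0.027, "y": 0.0404, "z": 0, "rx": 0, "ry": 0, "rz": 0.98, "hand": 0},
    {"x": 0.027, "y": 0.0404, "z": 0, "rx": 0, "ry": 0, "rz": 0.98, "hand": 0},
    {"x": 0.027, "y": 0.0404, "z": 0, "rx": 0, "ry": 0, "rz": 0.98, "hand": 0},
    {"x": 0.027, "y": 0.0404, "z": 0, "rx": 0, "ry": 0, "rz": 0.98, "hand": 0},
    {"x": 0.027, "y": 0.0404, "z": 0, "rx": 0, "ry": 0, "rz": 0.98, "hand": 0},
    {"x": 0.027, "y": 0.0404, "z": 0, "rx": 0, "ry": 0, "rz": 0.98, "hand": 0},
    {"x": 0.027, "y": 0.0404, "z": 0, "rx": 0, "ry": 0, "rz": 0.98, "hand": 0},
    {"x": 0.027, "y": 0.0404, "z": 0, "rx": 0, "ry": 0, "rz": 0.98, "hand": 0},
  ],
)

```text
clock: 1.1
eef_pos: [0.3658, -0.3079, 0.3037]
tcp_rot: [-0.0, 1.0, 0.017, -0.0]
ft_force: [1.0, -0.2, 0.1]
opening: 0.0425
```

Call:
servo_tool(
  moves=[
    {"x": 0.027, "y": 0.0404, "z": 0, "rx": 0, "ry": 0, "rz": 0.98, "hand": 0},
    {"x": 0.027, "y": 0.0404, "z": 0, "rx": 0, "ry": 0, "rz": 0.98, "hand": 0},
    {"x": 0.027, "y": 0.0404, "z": 0, "rx": 0, "ry": 0, "rz": 0.98, "hand": 0},
    {"x": 0.027, "y": 0.0404, "z": 0, "rx": 0, "ry": 0, "rz": 0.98, "hand": 0},
    {"x": 0.027, "y": 0.0404, "z": 0, "rx": 0, "ry": 0, "rz": 0.98, "hand": 0},
    {"x": 0.027, "y": 0.0404, "z": 0, "rx": 0, "ry": 0, "rz": 0.98, "hand": 0},
    {"x": 0.027, "y": 0.0404, "z": 0, "rx": 0, "ry": 0, "rz": 0.98, "hand": 0},
    {"x": 0, "y": 0, "z": 0, "rx": 0, "ry": 0, "rz": 0, "hand": 0},
  ],
)

```text
clock: 2.1
eef_pos: [0.5554, -0.022, 0.3038]
tcp_rot: [-0.001, 0.816, 0.579, 0.001]
ft_force: [-0.2, -0.0, -0.8]
opening: 0.0429
```

```bash
python3 -c "from h import *;st()"
```

```text
t2.10 [ 0.5554 -0.022   0.3038] phi 70.7 zax [ 0.001  0.004 -1.   ] F [-0.2 -0.  -0.8] open 0.0429 r 0.0558 ang -56.4 j7 1.02
```

Call:
servo_tool(
  moves=[
    {"x": 0.0233, "y": 0.037, "z": 0, "rx": 0, "ry": 0, "rz": 0.95, "hand": 0},
    {"x": 0, "y": 0, "z": -0.04, "rx": 0, "ry": 0, "rz": 0, "hand": 0},
    {"x": 0, "y": 0, "z": -0.04, "rx": 0, "ry": 0, "rz": 0, "hand": 0},
    {"x": 0, "y": 0, "z": 0, "rx": 0, "ry": 0, "rz": 0, "hand": 0},
  ],
)

```text
clock: 2.6
eef_pos: [0.5751, 0.0087, 0.2207]
tcp_rot: [-0.002, 0.768, 0.641, -0.003]
ft_force: [-0.5, -0.7, 0.3]
opening: 0.0428
```

```bash
python3 - <<'E'
from h import *;import cv2
st();a=manip.get_image("wrist");b=manip.get_image("top")[170:330,220:440]
cv2.imwrite("pics/c1.png",np.hstack([a[::2,::2,::-1],cv2.resize(b,(330,240))[:,:,::-1]]))
E
```

```text
t2.60 [0.5751 0.0087 0.2207] phi 79.7 zax [-0.008 -0.001 -1.   ] F [-0.5 -0.7  0.3] open 0.0428 r 0.0530 ang -17.4 j7 1.03
```

View pics/c1.png

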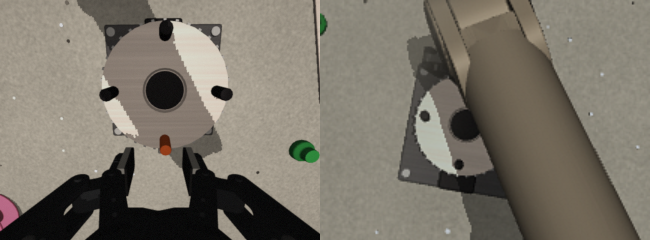

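The wrist view shows the orange lug at about (331,298) full-res, between the open fingers.

Call:
servo_tool(
  moves=[
    {"x": 0, "y": 0, "z": 0, "rx": 0, "ry": 0, "rz": 0, "hand": 0},
  ],
)

```text
clock: 2.82
eef_pos: [0.5787, 0.0102, 0.226]
tcp_rot: [0.001, 0.768, 0.641, 0.001]
ft_force: [0.3, 0.2, -0.1]
opening: 0.0424
```

Call:
servo_tool(
  moves=[
    {"x": 0, "y": 0.005, "z": -0.02, "rx": 0, "ry": 0, "rz": 0.05, "hand": 0},
    {"x": 0, "y": 0, "z": -0.023, "rx": 0, "ry": 0, "rz": 0, "hand": 0},
    {"x": 0, "y": 0, "z": 0, "rx": 0, "ry": 0, "rz": 0, "hand": 0},
    {"x": 0, "y": 0, "z": 0, "rx": 0, "ry": 0, "rz": 0, "hand": 0},
  ],
)

```text
clock: 3.32
eef_pos: [0.5779, 0.0157, 0.1813]
tcp_rot: [0.0, 0.764, 0.645, 0.0]
ft_force: [0.2, -0.2, -0.3]
opening: 0.0429
```

```bash
python3 - <<'E'
from h import *;import cv2
st();a=manip.get_image("wrist")
cv2.imwrite("pics/c2.png",a[180:480,120:520,::-1])
E
```

```text
t3.33 [0.5779 0.0157 0.1813] phi 80.3 zax [ 0.001  0.    -1.   ] F [ 0.2 -0.2 -0.3] open 0.0429 r 0.0542 ang -9.4 j7 0.99
```

View pics/c2.png

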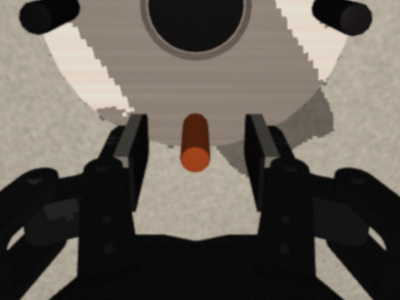

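The lug is centred between the pads (crop: lug top at (195,158), pads at x≈138 and x≈255). I'll close on it now.

Call:
servo_tool(
  moves=[
    {"x": 0, "y": 0, "z": 0, "rx": 0, "ry": 0, "rz": 0, "hand": -1},
    {"x": 0, "y": 0, "z": 0, "rx": 0, "ry": 0, "rz": 0, "hand": -1},
    {"x": 0, "y": 0, "z": 0, "rx": 0, "ry": 0, "rz": 0, "hand": -1},
    {"x": 0, "y": 0, "z": 0, "rx": 0, "ry": 0, "rz": 0, "hand": -1},
    {"x": 0, "y": 0, "z": 0, "rx": 0, "ry": 0, "rz": 0, "hand": -1},
  ],
  grip_force=25,
)

```text
clock: 4.0
eef_pos: [0.5781, 0.0154, 0.1816]
tcp_rot: [0.0, 0.764, 0.645, 0.0]
ft_force: [-0.6, -1.0, 5.0]
opening: 0.0109
```

```bash
python3 - <<'E'
from h import *
st()
a0=np.radians(-9.5)
for k in range(0,31):
    f=lambda d:0.055*np.array([np.cos(a0-np.radians(d)),np.sin(a0-np.radians(d))])
    print(5*k,(f(5*k+5)-f(5*k)).round(4),(C+f(5*k)).round(4))
E
```

```text
t4.00 [0.5781 0.0154 0.1816] phi 80.3 zax [ 0.001 -0.    -1.   ] F [-0.6 -1.   5. ] open 0.0109 r 0.0543 ang -9.6 j7 0.99
0 [-0.001  -0.0047] [0.5787 0.0154]
5 [-0.0014 -0.0046] [0.5777 0.0107]
10 [-0.0018 -0.0044] [0.5763 0.0061]
15 [-0.0022 -0.0043] [0.5745 0.0017]
20 [-0.0025 -0.0041] [ 0.5724 -0.0026]
25 [-0.0029 -0.0038] [ 0.5698 -0.0067]
30 [-0.0032 -0.0036] [ 0.5669 -0.0105]
35 [-0.0035 -0.0033] [ 0.5637 -0.0141]
40 [-0.0038 -0.003 ] [ 0.5602 -0.0173]
45 [-0.004  -0.0026] [ 0.5564 -0.0203]
50 [-0.0042 -0.0023] [ 0.5524 -0.0229]
55 [-0.0044 -0.0019] [ 0.5482 -0.0251]
60 [-0.0046 -0.0015] [ 0.5438 -0.027 ]
65 [-0.0047 -0.0011] [ 0.5392 -0.0285]
70 [-0.0048 -0.0007] [ 0.5345 -0.0296]
75 [-0.0048 -0.0003] [ 0.5298 -0.0302]
80 [-0.0048  0.0002] [ 0.525  -0.0305]
85 [-0.0048  0.0006] [ 0.5202 -0.0303]
90 [-0.0047  0.001 ] [ 0.5154 -0.0297]
95 [-0.0046  0.0014] [ 0.5107 -0.0287]
100 [-0.0044  0.0018] [ 0.5061 -0.0273]
105 [-0.0043  0.0022] [ 0.5017 -0.0255]
110 [-0.0041  0.0025] [ 0.4974 -0.0234]
115 [-0.0038  0.0029] [ 0.4933 -0.0208]
120 [-0.0036  0.0032] [ 0.4895 -0.0179]
125 [-0.0033  0.0035] [ 0.4859 -0.0147]
130 [-0.003   0.0038] [ 0.4827 -0.0112]
135 [-0.0026  0.004 ] [ 0.4797 -0.0074]
140 [-0.0023  0.0042] [ 0.4771 -0.0034]
145 [-0.0019  0.0044] [0.4749 0.0008]
150 [-0.0015  0.0046] [0.473  0.0052]
```

Call:
servo_tool(
  moves=[
    {"x": -0.001, "y": -0.0047, "z": 0, "rx": 0, "ry": 0, "rz": -0.5, "hand": -1},
    {"x": -0.0014, "y": -0.0046, "z": 0, "rx": 0, "ry": 0, "rz": -0.5, "hand": -1},
    {"x": -0.0018, "y": -0.0044, "z": 0, "rx": 0, "ry": 0, "rz": -0.5, "hand": -1},
    {"x": -0.0022, "y": -0.0043, "z": 0, "rx": 0, "ry": 0, "rz": -0.5, "hand": -1},
  ],
)

```text
clock: 4.5
eef_pos: [0.5716, -0.0026, 0.1816]
tcp_rot: [0.0, 0.865, 0.501, 0.0]
ft_force: [-1.0, 0.8, 4.6]
opening: 0.011
```

Call:
servo_tool(
  moves=[
    {"x": -0.0025, "y": -0.0041, "z": 0, "rx": 0, "ry": 0, "rz": -0.5, "hand": -1},
    {"x": -0.0029, "y": -0.0038, "z": 0, "rx": 0, "ry": 0, "rz": -0.5, "hand": -1},
    {"x": -0.0032, "y": -0.0036, "z": 0, "rx": 0, "ry": 0, "rz": -0.5, "hand": -1},
    {"x": 0, "y": 0, "z": 0, "rx": 0, "ry": 0, "rz": 0, "hand": -1},
  ],
)

```text
clock: 5.0
eef_pos: [0.5625, -0.0144, 0.1816]
tcp_rot: [0.0, 0.923, 0.384, -0.0]
ft_force: [-1.7, -0.8, 5.7]
opening: 0.0108
```

```bash
python3 -c "from h import *;st()"
```

```text
t5.00 [ 0.5625 -0.0144  0.1816] phi 45.2 zax [-0.    -0.001 -1.   ] F [-1.7 -0.8  5.7] open 0.0108 r 0.0543 ang -45.7 j7 0.50
```

Call:
servo_tool(
  moves=[
    {"x": -0.0014, "y": -0.0013, "z": 0, "rx": 0, "ry": 0, "rz": -0.2, "hand": -1},
    {"x": -0.0014, "y": -0.0013, "z": 0, "rx": 0, "ry": 0, "rz": -0.2, "hand": -1},
    {"x": -0.0015, "y": -0.0012, "z": 0, "rx": 0, "ry": 0, "rz": -0.2, "hand": -1},
    {"x": 0, "y": 0, "z": 0, "rx": 0, "ry": 0, "rz": 0, "hand": -1},
  ],
)

```text
clock: 5.5
eef_pos: [0.5588, -0.0176, 0.1816]
tcp_rot: [0.0, 0.942, 0.336, 0.001]
ft_force: [-0.0, 0.4, 6.0]
opening: 0.011
```

```bash
cat >t.py <<'E'
from h import *
s=st();r=s["eef_pos"][:2]-C;a=np.arctan2(r[1],r[0]);t=np.array([np.sin(a),-np.cos(a)])
print("cw force on tool %.1f"%(s["ft_force"][:2]@t),"radial %.1f"%(s["ft_force"][:2]@r/np.linalg.norm(r)),"Mz",s["ft_torque"].round(2))
for k in range(4):
    b=a-np.radians(2*k+1);print(np.round([.0019*np.sin(b),-.0019*np.cos(b)],4),end=" ")
E
python3 t.py
```

```text
t5.50 [ 0.5588 -0.0176  0.1816] phi 39.3 zax [ 0.001  0.    -1.   ] F [-0.   0.4  6. ] open 0.0110 r 0.0543 ang -50.8 j7 0.42
cw force on tool -0.2 radial -0.3 Mz [0.09 0.14 0.03]
[-0.0015 -0.0012] [-0.0015 -0.0011] [-0.0016 -0.0011] [-0.0016 -0.001 ]
```

Call:
servo_tool(
  moves=[
    {"x": -0.0015, "y": -0.0012, "z": 0, "rx": 0, "ry": 0, "rz": -0.2, "hand": -1},
    {"x": -0.0015, "y": -0.0011, "z": 0, "rx": 0, "ry": 0, "rz": -0.2, "hand": -1},
    {"x": 0, "y": 0, "z": 0, "rx": 0, "ry": 0, "rz": 0, "hand": -1},
  ],
)

```text
clock: 5.88
eef_pos: [0.556, -0.0197, 0.1816]
tcp_rot: [0.0, 0.953, 0.303, 0.001]
ft_force: [0.9, 0.7, 5.1]
opening: 0.011
```

Call:
servo_tool(
  moves=[
    {"x": -0.0016, "y": -0.0011, "z": 0, "rx": 0, "ry": 0, "rz": -0.2, "hand": -1},
    {"x": -0.0016, "y": -0.001, "z": 0, "rx": 0, "ry": 0, "rz": -0.2, "hand": -1},
    {"x": 0, "y": 0, "z": 0, "rx": 0, "ry": 0, "rz": 0, "hand": -1},
  ],
)

```text
clock: 6.25
eef_pos: [0.5526, -0.022, 0.1816]
tcp_rot: [0.0, 0.963, 0.269, 0.001]
ft_force: [0.3, 1.3, 6.6]
opening: 0.0107
```

Call:
servo_tool(
  moves=[
    {"x": -0.0017, "y": -0.0009, "z": 0, "rx": 0, "ry": 0, "rz": -0.2, "hand": -1},
    {"x": -0.0017, "y": -0.0009, "z": 0, "rx": 0, "ry": 0, "rz": -0.2, "hand": -1},
    {"x": 0, "y": 0, "z": 0, "rx": 0, "ry": 0, "rz": 0, "hand": -1},
  ],
)

```text
clock: 6.62
eef_pos: [0.5486, -0.0242, 0.1815]
tcp_rot: [0.0, 0.972, 0.235, -0.0]
ft_force: [-1.8, -0.4, 7.9]
opening: 0.0111
```

Call:
servo_tool(
  moves=[
    {"x": -0.0017, "y": -0.0008, "z": 0, "rx": 0, "ry": 0, "rz": -0.2, "hand": -1},
    {"x": -0.0018, "y": -0.0007, "z": 0, "rx": 0, "ry": 0, "rz": -0.2, "hand": -1},
    {"x": 0, "y": 0, "z": 0, "rx": 0, "ry": 0, "rz": 0, "hand": -1},
  ],
)

```text
clock: 7.0
eef_pos: [0.5452, -0.0257, 0.1815]
tcp_rot: [0.0, 0.98, 0.201, 0.0]
ft_force: [-1.1, 0.6, 8.0]
opening: 0.0106
```

Call:
servo_tool(
  moves=[
    {"x": -0.0018, "y": -0.0007, "z": 0, "rx": 0, "ry": 0, "rz": -0.2, "hand": -1},
    {"x": -0.0018, "y": -0.0006, "z": 0, "rx": 0, "ry": 0, "rz": -0.2, "hand": -1},
    {"x": 0, "y": 0, "z": 0, "rx": 0, "ry": 0, "rz": 0, "hand": -1},
  ],
)

```text
clock: 7.38
eef_pos: [0.5421, -0.0269, 0.1816]
tcp_rot: [0.0, 0.986, 0.167, 0.001]
ft_force: [-0.2, 1.0, 6.3]
opening: 0.0106
```

Call:
servo_tool(
  moves=[
    {"x": -0.0018, "y": -0.0006, "z": 0, "rx": 0, "ry": 0, "rz": -0.2, "hand": -1},
    {"x": -0.0018, "y": -0.0005, "z": 0, "rx": 0, "ry": 0, "rz": -0.2, "hand": -1},
    {"x": 0, "y": 0, "z": 0, "rx": 0, "ry": 0, "rz": 0, "hand": -1},
  ],
)

```text
clock: 7.75
eef_pos: [0.5388, -0.0279, 0.1816]
tcp_rot: [0.0, 0.991, 0.133, 0.001]
ft_force: [0.7, 0.5, 5.0]
opening: 0.0111
```

Call:
servo_tool(
  moves=[
    {"x": -0.0018, "y": -0.0005, "z": 0, "rx": 0, "ry": 0, "rz": -0.2, "hand": -1},
    {"x": -0.0019, "y": -0.0004, "z": 0, "rx": 0, "ry": 0, "rz": -0.2, "hand": -1},
    {"x": 0, "y": 0, "z": 0, "rx": 0, "ry": 0, "rz": 0, "hand": -1},
  ],
)

```text
clock: 8.12
eef_pos: [0.5364, -0.0285, 0.1816]
tcp_rot: [-0.0, 0.995, 0.098, 0.003]
ft_force: [5.9, 0.9, 1.3]
opening: 0.0109
```

Call:
servo_tool(
  moves=[
    {"x": -0.001, "y": -0.0002, "z": 0, "rx": 0, "ry": 0, "rz": -0.1, "hand": -1},
    {"x": 0, "y": 0, "z": 0, "rx": 0, "ry": 0, "rz": 0, "hand": -1},
  ],
)

```text
clock: 8.38
eef_pos: [0.5361, -0.0284, 0.1817]
tcp_rot: [-0.0, 0.996, 0.089, 0.004]
ft_force: [6.8, 2.0, -0.3]
opening: 0.0109
```

Call:
servo_tool(
  moves=[
    {"x": -0.0015, "y": -0.0003, "z": 0, "rx": 0, "ry": 0, "rz": 0, "hand": -1},
    {"x": 0, "y": 0, "z": 0, "rx": 0, "ry": 0, "rz": 0, "hand": -1},
    {"x": 0, "y": 0, "z": 0, "rx": 0, "ry": 0, "rz": 0, "hand": -1},
  ],
)

```text
clock: 8.75
eef_pos: [0.5356, -0.0285, 0.1817]
tcp_rot: [-0.001, 0.996, 0.089, 0.005]
ft_force: [11.0, 2.0, -3.1]
opening: 0.011
```

```bash
python3 t.py
```

```text
t8.75 [ 0.5356 -0.0285  0.1817] phi 10.3 zax [ 0.01   0.002 -1.   ] F [11.   2.  -3.1] open 0.0110 r 0.0541 ang -78.2 j7 -0.02
cw force on tool -11.2 radial 0.2 Mz [ 0.41 -2.09  0.06]
[-0.0019 -0.0004] [-0.0019 -0.0003] [-0.0019 -0.0002] [-0.0019 -0.0002]
```

Touch: the ring stops at about 68° clockwise with resistance rising to 11 N, well above the 3 N of a click. Sixty degrees back from there is −8°, so the nearest seat is 0°, the start angle. I'll turn it back there.

Call:
servo_tool(
  moves=[
    {"x": 0.0025, "y": 0.0005, "z": 0, "rx": 0, "ry": 0, "rz": 0.1, "hand": -1},
    {"x": 0.0028, "y": 0.0006, "z": 0, "rx": 0, "ry": 0, "rz": 0.3, "hand": -1},
    {"x": 0.0046, "y": 0.0015, "z": 0, "rx": 0, "ry": 0, "rz": 0.5, "hand": -1},
    {"x": 0.0044, "y": 0.0019, "z": 0, "rx": 0, "ry": 0, "rz": 0.5, "hand": -1},
    {"x": 0.0042, "y": 0.0023, "z": 0, "rx": 0, "ry": 0, "rz": 0.5, "hand": -1},
    {"x": 0.004, "y": 0.0026, "z": 0, "rx": 0, "ry": 0, "rz": 0.5, "hand": -1},
    {"x": 0.0038, "y": 0.003, "z": 0, "rx": 0, "ry": 0, "rz": 0.5, "hand": -1},
    {"x": 0, "y": 0, "z": 0, "rx": 0, "ry": 0, "rz": 0, "hand": -1},
  ],
)

```text
clock: 9.75
eef_pos: [0.5592, -0.017, 0.1816]
tcp_rot: [0.0, 0.942, 0.336, 0.001]
ft_force: [0.9, 1.0, 5.7]
opening: 0.0106
```

```bash
python3 t.py
```

```text
t9.75 [ 0.5592 -0.017   0.1816] phi 39.2 zax [ 0.002  0.    -1.   ] F [0.9 1.  5.7] open 0.0106 r 0.0541 ang -50.1 j7 0.41
cw force on tool -1.3 radial -0.2 Mz [ 0.13 -0.41 -0.09]
[-0.0015 -0.0012] [-0.0015 -0.0011] [-0.0016 -0.0011] [-0.0016 -0.001 ]
```

Call:
servo_tool(
  moves=[
    {"x": 0.0035, "y": 0.0033, "z": 0, "rx": 0, "ry": 0, "rz": 0.5, "hand": -1},
    {"x": 0.0032, "y": 0.0036, "z": 0, "rx": 0, "ry": 0, "rz": 0.5, "hand": -1},
    {"x": 0.0029, "y": 0.0038, "z": 0, "rx": 0, "ry": 0, "rz": 0.5, "hand": -1},
    {"x": 0.0025, "y": 0.0041, "z": 0, "rx": 0, "ry": 0, "rz": 0.5, "hand": -1},
    {"x": 0.0022, "y": 0.0043, "z": 0, "rx": 0, "ry": 0, "rz": 0.5, "hand": -1},
    {"x": 0.0018, "y": 0.0044, "z": 0, "rx": 0, "ry": 0, "rz": 0.5, "hand": -1},
    {"x": 0.0014, "y": 0.0046, "z": 0, "rx": 0, "ry": 0, "rz": 0.5, "hand": -1},
    {"x": 0, "y": 0, "z": 0, "rx": 0, "ry": 0, "rz": 0, "hand": -1},
  ],
)

```text
clock: 10.75
eef_pos: [0.5769, 0.0117, 0.1816]
tcp_rot: [0.001, 0.797, 0.604, 0.002]
ft_force: [3.4, 0.8, 4.9]
opening: 0.0109
```

Call:
servo_tool(
  moves=[
    {"x": 0.001, "y": 0.0047, "z": 0, "rx": 0, "ry": 0, "rz": 0.5, "hand": -1},
    {"x": 0, "y": 0, "z": 0, "rx": 0, "ry": 0, "rz": 0, "hand": -1},
    {"x": 0, "y": 0, "z": 0, "rx": 0, "ry": 0, "rz": 0, "hand": -1},
  ],
)

```text
clock: 11.12
eef_pos: [0.5777, 0.0154, 0.1816]
tcp_rot: [0.001, 0.771, 0.637, 0.001]
ft_force: [3.8, -0.0, 4.2]
opening: 0.0111
```

```bash
python3 t.py
```

```text
t11.12 [0.5777 0.0154 0.1816] phi 79.1 zax [ 0.003  0.    -1.   ] F [ 3.8 -0.   4.2] open 0.0111 r 0.0540 ang -9.7 j7 0.98
cw force on tool -0.6 radial 3.8 Mz [ 0.1  -0.71 -0.07]
[-0.0004 -0.0019] [-0.0004 -0.0019] [-0.0005 -0.0018] [-0.0005 -0.0018]
```

Back at −9.7°, the start angle. Next I release, lift and move clear to check.

Call:
servo_tool(
  moves=[
    {"x": 0, "y": 0, "z": 0, "rx": 0, "ry": 0, "rz": 0, "hand": 0},
    {"x": 0, "y": 0, "z": 0, "rx": 0, "ry": 0, "rz": 0, "hand": 0},
    {"x": 0, "y": 0, "z": 0, "rx": 0, "ry": 0, "rz": 0, "hand": 0},
    {"x": 0, "y": 0, "z": 0, "rx": 0, "ry": 0, "rz": 0, "hand": 0},
    {"x": 0, "y": 0, "z": 0.04, "rx": 0, "ry": 0, "rz": 0, "hand": 0},
    {"x": 0, "y": 0, "z": 0.05, "rx": 0, "ry": 0, "rz": 0, "hand": 0},
    {"x": 0, "y": 0, "z": 0.05, "rx": 0, "ry": 0, "rz": 0, "hand": 0},
    {"x": 0, "y": -0.04, "z": 0, "rx": 0, "ry": 0, "rz": 0, "hand": 0},
  ],
)

```text
clock: 12.12
eef_pos: [0.5787, -0.0197, 0.3262]
tcp_rot: [0.002, 0.768, 0.641, 0.004]
ft_force: [0.5, -0.6, -0.1]
opening: 0.043
```

Call:
servo_tool(
  moves=[
    {"x": -0.02, "y": -0.05, "z": 0, "rx": 0, "ry": 0, "rz": 0, "hand": 0},
    {"x": -0.02, "y": -0.05, "z": 0, "rx": 0, "ry": 0, "rz": 0, "hand": 0},
    {"x": -0.02, "y": -0.05, "z": 0, "rx": 0, "ry": 0, "rz": 0, "hand": 0},
    {"x": -0.02, "y": -0.05, "z": 0, "rx": 0, "ry": 0, "rz": 0, "hand": 0},
    {"x": -0.02, "y": -0.05, "z": 0, "rx": 0, "ry": 0, "rz": 0, "hand": 0},
    {"x": -0.02, "y": -0.05, "z": 0, "rx": 0, "ry": 0, "rz": 0, "hand": 0},
    {"x": 0, "y": 0, "z": 0, "rx": 0, "ry": 0, "rz": 0, "hand": 0},
    {"x": 0, "y": 0, "z": 0, "rx": 0, "ry": 0, "rz": 0, "hand": 0},
  ],
)

```text
clock: 13.12
eef_pos: [0.4568, -0.3236, 0.3208]
tcp_rot: [-0.0, 0.77, 0.638, 0.0]
ft_force: [0.6, 0.4, -0.1]
opening: 0.0429
```

```bash
python3 - <<'E'
from h import *;import cv2
st();im=manip.get_image("top")[:,:,::-1].copy();cv2.imwrite("pics/top1.png",im)
h=cv2.cvtColor(im,cv2.COLOR_BGR2HSV).astype(int)
m=(h[...,0]<18)&(h[...,1]>150)&(h[...,2]>100);m[:210]=0;m[300:]=0;m[:,:270]=0;m[:,365:]=0
v,u=np.nonzero(m);print(len(u),u.mean(),v.mean())
O=px2w("top",u.mean(),v.mean(),.122)-C;print(O,np.degrees(np.arctan2(O[1],O[0])))
E
```

```text
t13.12 [ 0.4568 -0.3236  0.3208] phi 79.3 zax [ 0.     0.001 -1.   ] F [ 0.6  0.4 -0.1] open 0.0429 r 0.3546 ang -101.0 j7 1.78
27 321.7037037037037 223.55555555555554
[ 0.05591109 -0.00924157] -9.385580452951109
```

View pics/top1.png

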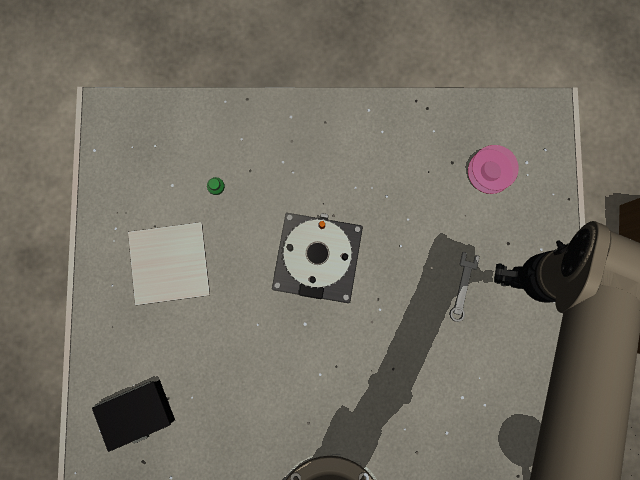

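The orange lug is back at (321.7,223.6), exactly its start pixel, and the bystanders are where they were. I'm handing in.

```bash
python3 -c "from station import manip;print(manip.sign_off())"
```

```text
the job is handed in; nothing more can be done
None
```

The mill is set and handed in at about 13 s of the 64 s allowed; sign-off gives no verdict.

- **Touch:** I gripped the orange lug and turned the ring clockwise. It stopped about 68° from its start, with the lug force rising to about 11 N, against about 3 N for a click and the 35 N limit.
- **Three clicks back:** I turned it back counter-clockwise to the seat nearest 60° from touch, which is the start seat, about 68° away. The allowed window is 48–72°, so by my estimate of the touch point (good to about 1°) it sits about 4° inside the upper edge. I then released the lug and moved the arm clear.
- **Last checks:** the last top picture puts the orange lug at the same pixel as at the start, (321.7, 223.6), so the ring rests in that seat. By eye, the plate, wrench, knob and spool have not moved.
- **Failed or disagreed:** the first two move calls were refused for missing keys before anything moved. No check failed or disagreed.

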